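# Spring check of the saw bench's pull-outs

## Task

Do the spring check on the two sprung pull-outs on the bench. First draw the flat slide gauge (boxy housing) out by its upright tab until its pointer stands opposite the pointer of the black index clip beside it, keep it there for a second, then ease it fully back in. Then pull the telescoping rod (round tube) out by its upright knob until its pointer stands opposite its own clip's pointer, and finish while still holding it there; let neither one snap back, and leave the other things on the bench where they are.

Things in the scene. Friction and masses are not known exactly. Their poses are not given: they have to be found in the camera images.
- gauge_unit: fixed slide gauge: boxy grey housing 130 x 56 mm, top at 50 mm, flat steel bar out of its -x end. Origin on the bench under the slide's axis; -x is the way it pulls out (roughly towards the robot), z up. Base plate 8 mm thick, x -200 to 95, y -40 to 60 mm; nothing fixed on it is above 52.5 mm. A 30 mm high bar with ticks at y 40 to 52 mm carries the clip
- gauge_slide (a joint): how far the gauge bar is pulled out, m: 0 fully in, range 0 to 0.09. A spring pulls it back in: about 3.6 N when in, plus 1.2 N for each 10 mm; it damps at about 15 N per m/s and slides home by itself if let go
- gauge_grip (a point): on the gauge's upright steel tab, at its middle, 85 mm above the bench and 15 mm below the tab's top (tab 10 mm thick along the pull, 36 mm wide across it, top at 100 mm; the bar below it is 24 mm wide, its top at 37 mm). Fully in, the tab's face stands 45 mm from the housing
- gauge_pointer (a point): tip of the thin steel pointer (5 mm wide) that sticks out sideways (+y of gauge_unit) from the gauge's tab, 45 mm above the bench; moves with the tab
- gauge_clip: the gauge's fixed index clip, a black block 14 x 20 x 20 mm on the bar beside the gauge; its x axis runs as gauge_unit's; origin under its middle, 30 mm above the bench. It stands 35 to 65 mm further out than the pointer does when fully in; its place on the bar is to be read
- gauge_mark (a point): tip of the gauge clip's pointer, facing the slide at 45 mm height, 4 mm beside the path of gauge_pointer. The gauge is on its mark when gauge_pointer and gauge_mark are level along gauge_unit's x axis
- rod_unit: fixed telescoping stop: aluminium tube 30 mm across in two grey blocks, axis 42 mm high, 12 mm steel rod out of its -x end. Origin on the bench under the slide's axis; -x is the way it pulls out (roughly towards the robot), z up. Base plate 8 mm thick, x -250 to 120, y -40 to 60 mm; nothing fixed on it is above 59 mm. A 30 mm high bar with ticks at y 40 to 52 mm carries the clip
- rod_slide (a joint): how far the rod is pulled out, m: 0 fully in, range 0 to 0.14. A spring inside pulls it back in: about 3.5 N when in, plus 0.7 N for each 10 mm; it damps at about 15 N per m/s and slides home by itself if let go
- rod_grip (a point): on the axis of the rod's upright round black knob, 92 mm above the bench and 20 mm below the knob's top (knob 20 mm across there, 23 mm across its top rim at 106 to 112 mm; the rod below it is at 42 mm height, its collar's top at 55 mm). Fully in, the knob's near side stands 38 mm from the tube's end
- rod_pointer (a point): tip of the thin steel pointer (5 mm wide) that sticks out sideways (+y of rod_unit) from the foot of the rod's knob, 45 mm above the bench; moves with the knob
- rod_clip: the rod's fixed index clip, a black block 14 x 20 x 20 mm on the bar beside the rod; its x axis runs as rod_unit's; origin under its middle, 30 mm above the bench. It stands 60 to 110 mm further out than the pointer does when fully in; its place on the bar is to be read
- rod_mark (a point): tip of the rod clip's pointer, facing the rod at 45 mm height, 4 mm beside the path of rod_pointer. The rod is on its mark when rod_pointer and rod_mark are level along rod_unit's x axis
- paint_tin: small closed tin, 64 mm across, 90 mm tall; not part of the job, to be left alone
- screwdriver: screwdriver lying flat, 170 mm long; not part of the job, to be left alone
- glue: closed bottle, 56 mm across, 150 mm tall; not part of the job, to be left alone
- screw_jar: closed jar, 60 mm across, 80 mm tall; not part of the job, to be left alone
- offcut: wooden offcut 140 x 45 x 35 mm; not part of the job, to be left alone
- hammer: hammer lying flat, 260 mm long; not part of the job, to be left alone
- tape_measure: boxy tape measure 62 x 32 x 58 mm, standing; not part of the job, to be left alone

How it is judged:
By the outcome, as a careful person would: the job done as asked, in the order asked, and still so for the second after the job is handed in, while the arm keeps its last pose, push and grip.
It also fails if it takes over 54 s, if anything falls off the work surface, if the arm or the gripper's body presses on something with over 40 N, if the wrist force passes 120 N, or if a joint passes its speed limit or range.

## Robot

A 7-joint arm with a two-finger parallel gripper is mounted at the origin on the work surface. World frame = base frame: x ahead of the robot, y to its left, z up, the work surface at z = 0. Lengths are in m, angles in rad, forces in N, time in s.
With the tool pointing down it reaches from about 0.425 to 1.025 m from the base axis. Payload 3.6 kg.
Tool frame: the origin (TCP) lies between the finger pads; the fingertips stand manip.finger_overhang ahead of it and the grasp point (between the pads) lies 8 mm behind it (manip.finger_overhang is the distance from the TCP to the fingertips, in m); z points along the fingers, y is the line along which they close (so a half turn about z gives the same grasp; the last joint's range is limited). The gripper opens to 85 mm and grips with 20 to 120 N. Pads are 22 mm wide; open, the fingers measure 114 mm over their backs; the gripper's body (76 mm by 85 mm) begins 54 mm behind the grasp point. The pads swing forward as they close: fully open they stand 13 mm farther back than shut.
Start: joints at [1.208, 0.591, 0.048, 1.609, -0.033, 0.943, -0.034], TCP at [0.193, -0.699, 0.242] pointing down, gripper open.
Joint ranges: [-2.69, 2.69], [-0.47, 2.24], [-1.27, 1.36], [0.19, 2.51], [-1.53, 4.68], [0.08, 2.07], [-3.09, 3.09]. Speed limits (rad/s): [2.57, 2.57, 3.14, 3.14, 3.14, 3.14, 3.14].

## Interface

Orientations are given as a unit quaternion [x, y, z, w].
In Python, from plant import manip, cams, ticket gives the robot as it stands.
- The arm moves only by the tool play_rows, never from a script. Its arguments are lists of equal length, an entry for each row: "hand": the closure in counts, from 0 (fully open) to 255 (shut); "travel": the shift along the tool's x, y, z in mm, a list of three; "roll": the turn about the tool's z in rad. In form: {"hand": [hand, ...], "travel": [[x, y, z], ...], "roll": [roll, ...]}. A call has 1 to 12 rows; each row is the pose to reach, as a shift and turn from the pose commanded when the call began, along the tool's axes at that moment; what a row does not reach only later rows make up. A row lasts 1/10 s, in which the tool goes at most 50 mm and 8.59 degrees, less where a joint would pass 70% of its speed; a pose out of reach is approached as far as the arm can. A call with a gripper value outside its range is refused whole. The fingers move at their own pace and stop on an object; "grip_force" is the grip in N (left out, the last holds). Time passes only in rows, so rows that repeat a pose let the fingers close. It gives the time, the measured TCP pose, the force, the opening and the grip force at its end, in the units of the state.
- manip.get_state(): the state, without advancing time (a new reading comes with each control period).
- cams.grab_frame(name): name is "scene" or "top" or "wrist"; returns the picture (400x640x3 uint8, blue, green, red); there is no depth.
- cams.get_calibration(name): a dict with "fov_y" (degrees; the focal length in pixels is half the picture's height over the tangent of half this angle, whatever the lens; pixels are square), "cx", "cy" (the principal point, pixels), "origin" and "rotation" of the camera in the world. Camera axes: x right, y down, z forward; pixel columns grow to the right and rows downward; lengths in m; the calibration is good to about 2 mm. A picture is of the moment at which its call begins: read the wrist's pose just before it. get_calibration takes no time and is no camera call; for the wrist camera it gives the pose at the moment of the call.
- ticket.sign_off(): hands the job in; it is judged then, once.
The state is a dict: "clock": time; "q": joint angles; "qd": joint speeds; "joint_torque": joint torques, N m; "tool_pos": TCP position; "ee_rot": TCP orientation; "force": force on the tool from outside, world axes, zero at the start; "moment": the same for the moment, N m; "finger_gap": finger opening in m; "grasp_force": force on a finger pad.
Only numpy, scipy, OpenCV 4.12 (cv2) and the standard library are available. Lean on these libraries where they do the work, as an engineer would, in place of code of your own. Each camera call takes 0.05 s, during which the arm holds its last target. There are 200 camera calls.

## Working session

There is one attempt and no reset: what is moved stays moved. The work goes in short steps, Python scripts to look and compute and a tool call to move; the robot and the scene stay as the last step left them, time stands still between calls to the robot, and variables do not carry over. Pictures are saved under pics/ and viewed, at most 10 in all, crops included, and the job is handed in when it is done.

Besides the shell and the picture viewer there is one more tool, called after "Emit:" in YAML: its name, and indented under it one key for each argument. play_rows: Moves the arm, as the interface text tells. Its arguments: {"type":"object","properties":{"hand":{"type":"array"},"travel":{"type":"array"},"roll":{"type":"array"},"grip_force":{"type":"number"}},"required":["hand","travel","roll"]}

```bash
mkdir -p pics; ls
python3 - <<'E'
from plant import manip, cams
import cv2
s=manip.get_state(); print(s['clock'],s['tool_pos'],s['ee_rot'],s['finger_gap'],manip.finger_overhang)
for n in ('scene','top'):
    cv2.imwrite(f'pics/{n}0.png',cams.grab_frame(n)); print(n,cams.get_calibration(n))
E
```

```text
pics
0.0 [ 0.19233966 -0.69820321  0.24114612] [ 9.90975888e-01  1.34035722e-01 -1.98274888e-04 -1.08384358e-03] 0.08545250138725718 0.011
scene {'fov_y': 45.38645800924698, 'cx': 322.3886914740653, 'cy': 207.60863149232364, 'origin': array([1.54525517, 0.21451563, 0.70944597]), 'rotation': array([ 0.54570121,  0.68008716, -0.37925913, -0.30960324])}
top {'fov_y': 46.00192668297356, 'cx': 319.0317142450775, 'cy': 199.27339816396523, 'origin': array([ 0.3979297 , -0.0111145 ,  1.55370655]), 'rotation': array([ 0.71386562, -0.69800102,  0.03924401, -0.04062465])}
```

View pics/top0.png

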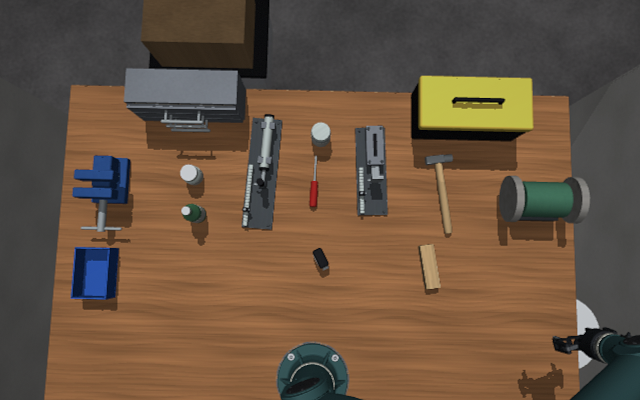

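View pics/scene0.png

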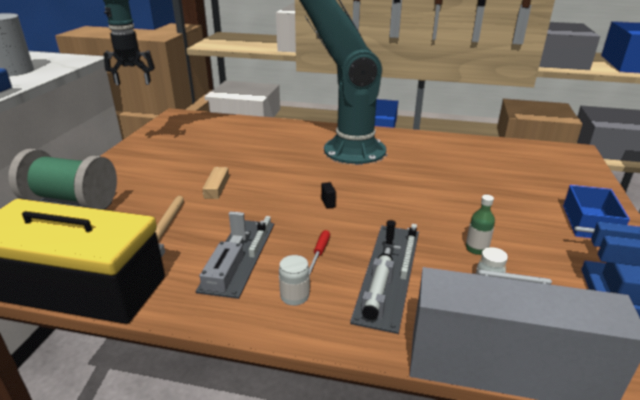

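Top view: gauge plate around px (371,170), rod plate around (262,175), with the hammer, screwdriver and tin alongside them. I'll enlarge that area.

Run:
```python
import cv2,numpy as np
i=cv2.imread('pics/top0.png')
a=cv2.resize(i[110:235,235:290],None,fx=4.8,fy=4.8,interpolation=cv2.INTER_CUBIC)
b=cv2.resize(i[110:235,345:400],None,fx=4.8,fy=4.8,interpolation=cv2.INTER_CUBIC)
cv2.imwrite('pics/top0c.png',np.hstack([a,b]))
```

```text
(no output)
```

View pics/top0c.png

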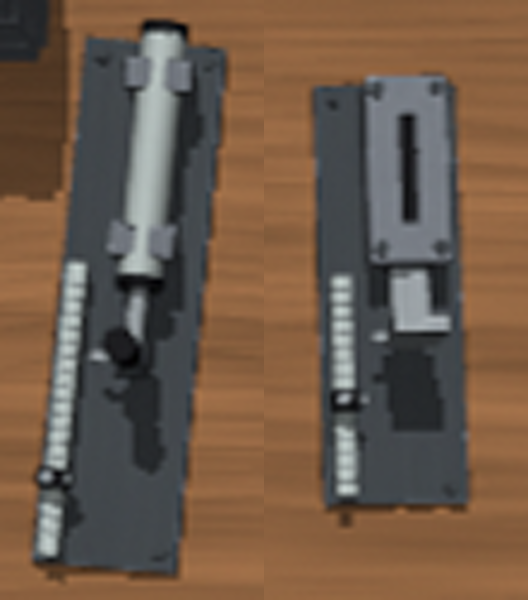

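The crop shows the plate corners, both pointers and the clips clearly. Next I fit the unit poses from the corners.

```bash
cat > h.py <<'E'
import numpy as np
from scipy.spatial.transform import Rotation as R
from scipy.optimize import least_squares
from plant import manip,cams
def fl(c): return 200/np.tan(np.radians(c['fov_y'])/2)
def ray(c,u,v):
    return R.from_quat(c['rotation']).apply([(u-c['cx'])/fl(c),(v-c['cy'])/fl(c),1])
def at(c,u,v,z):
    d=ray(c,u,v); o=np.array(c['origin']); return o+d*(z-o[2])/d[2]
def unit(p,l):  # p=(x,y,yaw), local xyz -> world
    l=np.atleast_2d(l); return R.from_euler('z',p[2]).apply(l)+[p[0],p[1],0]
def loc(p,w): return R.from_euler('z',-p[2]).apply(np.asarray(w)-[p[0],p[1],0])
def fit(L,W):
    L=np.array(L);W=np.array(W)
    return least_squares(lambda p:(unit(p,L)-W)[:,:2].ravel(),[.5,0,0],loss='soft_l1',f_scale=.003)
E
python3 - <<'E'
from h import *
c=cams.get_calibration('top')
px=lambda o,a:(o+a[0]/4.8-.4,110+a[1]/4.8-.4)
for n,o,L,C,ptr,mark in (('rod',235,[(.12,.06,.008),(.12,-.04,.008),(-.25,-.04,.008),(-.25,.06,.008)],[(88,38),(228,50),(178,576),(33,565)],(92,355),(73,480)),
  ('gauge',345,[(.095,.06,.008),(-.2,-.04,.008),(-.2,.06,.008)],[(50,87),(204,503),(60,508)],(109,338),(103,400))):
    W=[at(c,*px(o,a),.008) for a in C]; r=fit(L,W)
    print(n,r.x.round(4),'res mm',(r.fun.reshape(-1)*1e3).round(1))
    a=loc(r.x,at(c,*px(o,ptr),.045));b=loc(r.x,at(c,*px(o,mark),.045)); print(' ptr',a.round(4),'mark',b.round(4))
s=manip.get_state(); print(R.from_quat(s['ee_rot']).as_matrix().round(3))
w=cams.get_calibration('wrist'); print(w, R.from_quat(s['ee_rot']).inv().apply(w['origin']-s['tool_pos']), R.from_quat(s['ee_rot']).inv().apply(R.from_quat(w['rotation']).as_matrix().T).T.round(3))
for nm,u,v,z in (('tin',321,128,.09),('jar',191,173,.08),('glue',190,211,.15),('driver',314,195,.02),('offc',429,267,.035),('tape',320,259,.058)): print(nm,at(c,u,v,z).round(3))
E
```

```text
rod [ 0.7216  0.171  -0.0619] res mm [-0.4  0.7 -0.1 -0.6 -0.2 -0.3  0.7  0.2]
 ptr [-0.108   0.0284  0.045 ] mark [-0.1933  0.0327  0.045 ]
gauge [ 0.7255 -0.1846  0.037 ] res mm [ 0.3  0.4 -1.2 -0.9  0.8  0.4]
 ptr [-0.0892  0.0268  0.045 ] mark [-0.1313  0.032   0.045 ]
[[ 0.964  0.266 -0.001]
 [ 0.266 -0.964  0.002]
 [-0.    -0.002 -1.   ]]
{'fov_y': 63.92199466313326, 'cx': 319.3874033165681, 'cy': 196.882928506493, 'origin': array([ 0.26417725, -0.67906779,  0.37349507]), 'rotation': array([ 0.7870197 , -0.59930305, -0.08960058,  0.11579108])} [ 0.07431074  0.00032271 -0.13228508] [[-0.    -0.957 -0.29 ]
 [ 1.    -0.    -0.   ]
 [ 0.    -0.29   0.957]]
tin [ 0.792 -0.008  0.09 ]
jar [0.64  0.401 0.08 ]
glue [0.513 0.378 0.15 ]
driver [0.586 0.011 0.02 ]
offc [ 0.361 -0.362  0.035]
tape [ 0.378 -0.014  0.058]
```

Emit:
play_rows:
  hand: [0, 0, 0, 0, 0, 0, 0, 0, 0, 0, 0, 0]
  travel:
    - [567, -373, 72]
    - [567, -373, 72]
    - [567, -373, 72]
    - [567, -373, 72]
    - [567, -373, 72]
    - [567, -373, 72]
    - [567, -373, 72]
    - [567, -373, 72]
    - [567, -373, 72]
    - [567, -373, 72]
    - [567, -373, 72]
    - [567, -373, 72]
  roll: [-1.339, -1.339, -1.339, -1.339, -1.339, -1.339, -1.339, -1.339, -1.339, -1.339, -1.339, -1.339]
  grip_force: 40

```text
clock: 1.3
tool_pos: [0.5867, -0.2489, 0.1784]
ee_rot: [0.694, 0.72, -0.0, -0.0]
force: [0.6, -0.6, 0.1]
finger_gap: 0.0854
grasp_force: 0.0
```

```bash
cat >> h.py <<'E'
def go(p,l,z=None):
    "tool-axis shift (mm) and roll to put TCP at local l of unit p with tool x = unit +y, pointing down"
    s=manip.get_state(); M=R.from_quat(s['ee_rot']); w=unit(p,l)[0]
    a=M.as_matrix()[:,0]; ang=p[2]+np.pi/2-np.arctan2(a[1],a[0])
    print('clk',round(s['clock'],2),'tcp local',loc(p,s['tool_pos']).round(4),'shift',(M.inv().apply(w-s['tool_pos'])*1e3).round(1),'roll',round(-ang,4),'tilt',M.as_matrix()[:,2].round(3),'F',np.round(s['force'],1),'gap',round(s['finger_gap'],4),s['grasp_force'])
G=[0.7255,-0.1846,0.037]; ROD=[0.7216,0.171,-0.0619]
E
python3 -c "
from h import *
go(G,[-.086,0,.17])"
```

```text
clk 1.3 tcp local [-0.1411 -0.0592  0.1784] shift [59.2 55.1  8.4] roll -0.0003 tilt [-0.001  0.    -1.   ] F [ 0.6 -0.6  0.1] gap 0.0854 0.0
```

Emit:
play_rows:
  hand: [0, 0, 0, 0, 0]
  travel:
    - [59, 55, 8]
    - [59, 55, 8]
    - [59, 55, 8]
    - [59, 55, 8]
    - [59, 55, 8]
  roll: [0, 0, 0, 0, 0]

```text
clock: 1.8
tool_pos: [0.6374, -0.1914, 0.1705]
ee_rot: [0.695, 0.719, -0.001, -0.0]
force: [-0.4, 0.0, 0.2]
finger_gap: 0.0854
grasp_force: 0.0
```

Run:
```python
from h import *
import cv2,json
go(G,[-.086,0,.17])
c=cams.get_calibration('wrist'); i=cams.grab_frame('wrist')
cv2.imwrite('pics/w1.png',i); json.dump({k:np.asarray(v).tolist() for k,v in c.items()},open('w1.json','w'))
```

```text
clk 1.8 tcp local [-0.0883 -0.0035  0.1705] shift [3.5 2.2 0.5] roll -0.0022 tilt [-0.002 -0.001 -1.   ] F [-0.4  0.   0.2] gap 0.0854 0.0
```

View pics/w1.png

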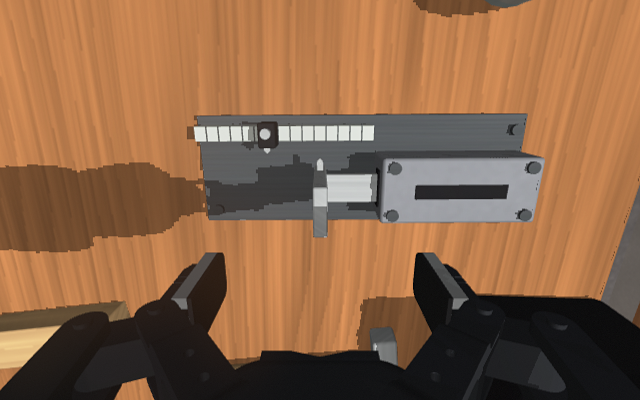

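The wrist view shows the gauge pointer tip near (320,160), the clip pointer tip near (267,153) and the tab at (320,160–237). Enlarging to refine these.

Run:
```python
import cv2
i=cv2.imread('pics/w1.png')
cv2.imwrite('pics/w1c.png',cv2.resize(i[105:245,185:345],None,fx=4,fy=4,interpolation=cv2.INTER_CUBIC))
```

```text
(no output)
```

View pics/w1c.png

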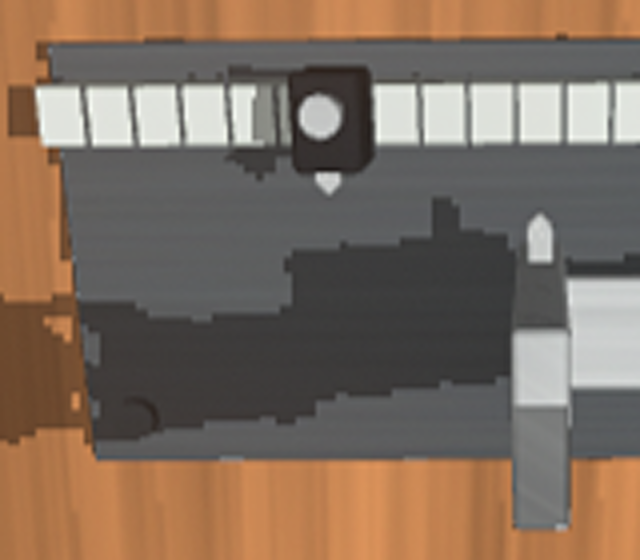

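Run:
```python
from h import *
import json
c=json.load(open('w1.json'))
P=lambda a,z: at(c,185+a[0]/4-.4,105+a[1]/4-.4,z)
W=[P((50,42),.008),at(c,526,113,.008),P((97,459),.008)]
r=fit([(-.2,.06,.008),(.095,.06,.008),(-.2,-.04,.008)],W); print(r.x.round(4),(r.fun*1e3).round(1))
for p in (r.x,G):
  for n,a,z in (('ptr',(540,212),.045),('mark',(329,194),.045),('tabtop1',(541,328),.1),('tabtop2',(541,528),.1)): print(n,(loc(p,P(a,z))*1e3).round(1))
go(r.x,[-.0845,0,.077])
```

```text
[ 0.7281 -0.1863  0.0409] [-0.7  0.2  1.4  0.3 -0.6 -0.5]
ptr [-90.2  27.4  45. ]
mark [-132.7   31.3   45. ]
tabtop1 [-90.   17.9 100. ]
tabtop2 [-90.2 -17.7 100. ]
ptr [-87.7  25.2  45. ]
mark [-130.2   29.    45. ]
tabtop1 [-87.5  15.7 100. ]
tabtop2 [-87.6 -19.8 100. ]
clk 1.85 tcp local [-0.0909 -0.0018  0.1707] shift [ 1.9  6.6 93.7] roll -0.0069 tilt [-0.002 -0.001 -1.   ] F [0.2 0.4 0.4] gap 0.0856 0.0
```

Emit:
play_rows:
  hand: [0, 0, 0, 0, 0]
  travel:
    - [2, 1, 45]
    - [2, 1, 85]
    - [2, 1, 93]
    - [2, 1, 93]
    - [2, 1, 93]
  roll: [-0.005, -0.005, -0.005, -0.005, -0.005]

```text
clock: 2.35
tool_pos: [0.6406, -0.1885, 0.0796]
ee_rot: [0.693, 0.721, 0.001, 0.001]
force: [-0.3, 0.3, 0.7]
finger_gap: 0.0857
grasp_force: 0.0
```

```bash
sed -i 's/^G=.*;/G=[0.7281,-0.1863,0.0409];/' h.py; python3 -c "
from h import *
go(G,[-.090,0,.077])"
```

```text
clk 2.35 tcp local [-0.0875  0.0014  0.0796] shift [-1.4 -2.5  2.6] roll -0.0001 tilt [ 0.002 -0.001 -1.   ] F [-0.3  0.3  0.7] gap 0.0857 0.0
```

Emit:
play_rows:
  hand: [0, 120, 180, 255, 255, 255, 255, 255, 255, 255]
  travel:
    - [-1, -2, 1]
    - [-1, -2, 1]
    - [-1, -2, 1]
    - [-1, -2, 1]
    - [-1, -2, 1]
    - [-1, -2, 1]
    - [-1, -2, 1]
    - [-1, -2, 1]
    - [-1, -2, 1]
    - [-1, -2, 1]
  roll: [0, 0, 0, 0, 0, 0, 0, 0, 0, 0]

```text
clock: 3.35
tool_pos: [0.6375, -0.1884, 0.0771]
ee_rot: [0.692, 0.722, -0.0, -0.0]
force: [-1.7, 0.4, 2.5]
finger_gap: 0.0097
grasp_force: 42.5
```

```bash
python3 -c "
from h import *
go(G,[-.1327,0,.077])"
```

```text
clk 3.35 tcp local [-0.0906  0.0016  0.0771] shift [ -1.5 -42.1   0.1] roll 0.0011 tilt [-0.001  0.    -1.   ] F [-1.7  0.4  2.5] gap 0.0097 42.501758337020874
```

Emit:
play_rows:
  hand: [255, 255, 255, 255, 255, 255, 255, 255, 255, 255, 255, 255]
  travel:
    - [0, -3, 0]
    - [0, -7, 0]
    - [0, -11, 0]
    - [0, -15, 0]
    - [0, -19, 0]
    - [0, -23, 0]
    - [0, -27, 0]
    - [0, -31, 0]
    - [0, -35, 0]
    - [0, -39, 0]
    - [0, -42, 0]
    - [0, -42, 0]
  roll: [0, 0, 0, 0, 0, 0, 0, 0, 0, 0, 0, 0]

```text
clock: 4.55
tool_pos: [0.5992, -0.19, 0.0771]
ee_rot: [0.692, 0.722, 0.003, 0.002]
force: [7.3, 0.6, -4.5]
finger_gap: 0.0097
grasp_force: 41.1
```

Run:
```python
from h import *
import cv2,json
go(G,[-.1327,0,.077])
c=cams.get_calibration('wrist'); i=cams.grab_frame('wrist')
cv2.imwrite('pics/w2.png',cv2.resize(i[90:250,220:420],None,fx=4,fy=4,interpolation=cv2.INTER_CUBIC)[:600]); json.dump({k:np.asarray(v).tolist() for k,v in c.items()},open('w2.json','w'))
```

```text
clk 4.55 tcp local [-0.1289  0.0015  0.0771] shift [-1.5 -3.8  0.1] roll 0.0016 tilt [ 0.007  0.    -1.   ] F [ 7.3  0.6 -4.5] gap 0.0097 41.093398332595825
```

View pics/w2.png

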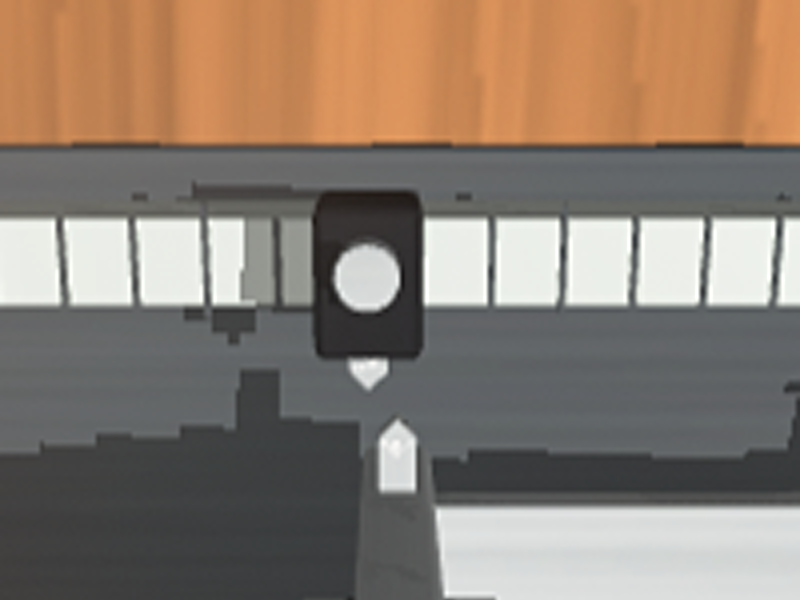

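The pointer tip (398,418) is 30 crop px short of the mark tip (368,390). That is about 3.9 mm, which agrees with the arm's 3.8 mm shortfall.

Emit:
play_rows:
  hand: [255, 255, 255, 255]
  travel:
    - [0, -2, 0]
    - [0, -4, 0]
    - [0, -4, 0]
    - [0, -4, 0]
  roll: [0, 0, 0, 0]

```text
clock: 5.0
tool_pos: [0.5957, -0.1901, 0.0771]
ee_rot: [0.692, 0.722, 0.003, 0.003]
force: [8.4, 0.1, -6.2]
finger_gap: 0.0095
grasp_force: 41.1
```

```bash
cat >> h.py <<'E'
import cv2,json
def snap(n,r0,r1,c0,c1):
    c=cams.get_calibration('wrist'); i=cams.grab_frame('wrist')
    cv2.imwrite(f'pics/{n}.png',cv2.resize(i[r0:r1,c0:c1],None,fx=4,fy=4,interpolation=cv2.INTER_CUBIC)); json.dump({k:np.asarray(v).tolist() for k,v in c.items()},open(n+'.json','w'))
def tips(n,h0,h1,rows):
    "bright-pixel column centroid in crop rows"
    i=cv2.imread(f'pics/{n}.png',0).astype(float)
    for a,b in rows:
        w=np.clip(i[a:b,h0:h1]-150,0,None); print(a,b,round(h0+(w.sum(0)*np.arange(h1-h0)).sum()/max(w.sum(),1),1))
E
python3 - <<'E'
from h import *
go(G,[-.1327,0,.077])
snap('w3',90,240,220,420)
tips('w3',320,440,[(362,384),(424,440)]); tips('w2',320,440,[(362,384),(424,440)])
E
```

```text
clk 5.0 tcp local [-0.1324  0.0016  0.0771] shift [-1.6 -0.3  0.1] roll 0.0018 tilt [ 0.008  0.    -1.   ] F [ 8.4  0.1 -6.2] gap 0.0095 41.05311334133148
362 384 394.5
424 440 397.2
362 384 368.5
424 440 397.3
```

Emit:
play_rows:
  hand: [255, 255, 255, 255, 255, 255, 255, 255, 255, 255, 255, 255]
  travel:
    - [0, -0.4, 0]
    - [0, -0.4, 0]
    - [0, -0.4, 0]
    - [0, -0.4, 0]
    - [0, -0.4, 0]
    - [0, -0.4, 0]
    - [0, -0.4, 0]
    - [0, -0.4, 0]
    - [0, -0.4, 0]
    - [0, -0.4, 0]
    - [0, -0.4, 0]
    - [0, -0.4, 0]
  roll: [0, 0, 0, 0, 0, 0, 0, 0, 0, 0, 0, 0]

```text
clock: 6.25
tool_pos: [0.5956, -0.1902, 0.0772]
ee_rot: [0.692, 0.722, 0.003, 0.003]
force: [9.1, -0.9, -7.1]
finger_gap: 0.0091
grasp_force: 41.0
```

Run:
```python
from h import *
go(G,[-.090,0,.077])
snap('w4',90,240,220,420)
tips('w4',320,440,[(362,384),(424,440)])
```

```text
clk 6.25 tcp local [-0.1325  0.0016  0.0772] shift [-1.6 42.5  0.5] roll 0.0018 tilt [ 0.008  0.    -1.   ] F [ 9.1 -0.9 -7.1] gap 0.0091 40.98356902599335
362 384 396.2
424 440 396.8
```

View pics/w4.png

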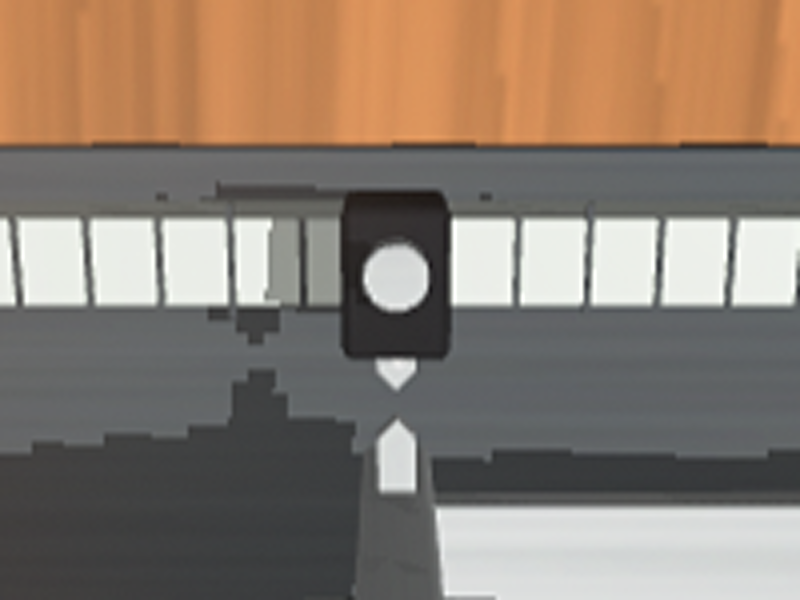

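The tips are in line, (396,388) against (397,420). I'll hold a little longer, then ease the gauge back in.

Emit:
play_rows:
  hand: [255, 255, 255, 255, 255, 255, 255, 255, 255, 255, 255, 255]
  travel:
    - [0, 0, 0]
    - [0, 0, 0]
    - [0, 0, 0]
    - [0, 2, 0]
    - [0, 5, 0]
    - [0, 9, 0]
    - [0, 13, 0]
    - [0, 17, 0]
    - [0, 21, 0]
    - [0, 25, 0]
    - [0, 29, 0]
    - [0, 33, 0]
  roll: [0, 0, 0, 0, 0, 0, 0, 0, 0, 0, 0, 0]

```text
clock: 7.5
tool_pos: [0.6258, -0.1889, 0.0771]
ee_rot: [0.692, 0.722, 0.001, 0.001]
force: [3.2, 0.1, -0.5]
finger_gap: 0.0095
grasp_force: 41.9
```

Emit:
play_rows:
  hand: [255, 255, 255, 255, 255, 255, 255, 255]
  travel:
    - [0, 3, 0]
    - [0, 6, 0]
    - [0, 9, 0]
    - [0, 11, 0]
    - [0, 13, 0]
    - [0, 14, 0]
    - [0, 14, 0]
    - [0, 14, 0]
  roll: [0, 0, 0, 0, 0, 0, 0, 0]

```text
clock: 8.3
tool_pos: [0.6375, -0.1885, 0.0771]
ee_rot: [0.692, 0.722, -0.001, -0.001]
force: [-0.2, 1.8, 3.8]
finger_gap: 0.0097
grasp_force: 42.7
```

Run:
```python
from h import *
go(G,[-.090,0,.077])
```

```text
clk 8.3 tcp local [-0.0906  0.0016  0.0771] shift [-1.6  0.6  0.1] roll 0.001 tilt [-0.002 -0.    -1.   ] F [-0.2  1.8  3.8] gap 0.0097 42.73272156715393
```

Emit:
play_rows:
  hand: [200, 150, 80, 0, 0, 0, 0, 0, 0, 0, 0, 0]
  travel:
    - [0, -0.5, 0]
    - [0, -0.5, 0]
    - [0, -0.5, 0]
    - [0, -0.5, 0]
    - [0, -0.5, 0]
    - [0, -0.5, 0]
    - [0, -0.5, -10]
    - [0, -0.5, -40]
    - [0, -0.5, -80]
    - [0, -0.5, -110]
    - [0, -0.5, -110]
    - [0, -0.5, -110]
  roll: [0, 0, 0, 0, 0, 0, 0, 0, 0, 0, 0, 0]

```text
clock: 9.5
tool_pos: [0.6383, -0.1887, 0.1885]
ee_rot: [0.692, 0.722, 0.0, 0.001]
force: [-0.0, -0.1, -0.8]
finger_gap: 0.0856
grasp_force: 0.0
```

Run:
```python
from h import *
c=cams.get_calibration('wrist'); i=cams.grab_frame('wrist'); cv2.imwrite('pics/w5full.png',i)
c0=json.load(open('w1.json'))
# track pointer: template from w1 and compare predicted pixel of the fully-in pointer
def proj(c,w):
    v=R.from_quat(c['rotation']).inv().apply(w-np.array(c['origin'])); return c['cx']+fl(c)*v[0]/v[2],c['cy']+fl(c)*v[1]/v[2]
w=at(c0,185+540/4-.4,105+212/4-.4,.045); m=at(c0,185+329/4-.4,105+194/4-.4,.045)
print('expected ptr',proj(c,w),'mark',proj(c,m))
g=cv2.cvtColor(i,cv2.COLOR_BGR2GRAY); u,v=map(int,proj(c,w))
print(g[v-12:v+14:2,u-12:u+13:2])
go(ROD,[-.108,0,.19])
```

```text
expected ptr (np.float64(318.0703460646998), np.float64(157.19335120857508)) mark (np.float64(268.7280455771112), np.float64(152.6644513696005))
[[ 94  94  95  94  95  95  95  95  95  95  95  95  94]
 [ 94  93  93  93  93  93  93  93  93  93  93  92  92]
 [ 95  95  95  95  95  95  95  94  94  94  94  93  93]
 [ 94  94  93  94  94  94  93  94  94  94  93  93  92]
 [ 92  92  92  91  90  92  90  90  91  90  90  90  91]
 [ 93  93  94  94  93  94  93  92  93  93  93  93  94]
 [ 92  92  91  91  91  90 102  89  91  91  91  91  91]
 [ 92  91  92  92  91 128 205 126  90  92  91  91  91]
 [ 95  96  95  93  93 208 227 222  89  93  93  92  92]
 [ 58  58  62  94  94 203 220 198  88  94  94  94  94]
 [ 59  59  61  93  81 203 199 199  81  91  91  91  90]
 [ 59  60  58  59  77 205 200 202  78  97  93  93  93]
 [ 58  58  58  59  78 144 140 141  80  67  72  72  72]]
clk 9.55 tcp local [-0.0619 -0.3641  0.187 ] shift [366.9  -8.2  -3. ] roll 0.1038 tilt [-0.001 -0.    -1.   ] F [-0.4  0.2 -0.1] gap 0.0856 0.0
```

The gauge pointer is back within a pixel of its fully-in place. On to the rod.

Emit:
play_rows:
  hand: [0, 0, 0, 0, 0, 0, 0, 0, 0, 0, 0]
  travel:
    - [367, -8, -3]
    - [367, -8, -3]
    - [367, -8, -3]
    - [367, -8, -3]
    - [367, -8, -3]
    - [367, -8, -3]
    - [367, -8, -3]
    - [367, -8, -3]
    - [367, -8, -3]
    - [367, -8, -3]
    - [367, -8, -3]
  roll: [0.104, 0.104, 0.104, 0.104, 0.104, 0.104, 0.104, 0.104, 0.104, 0.104, 0.104]

```text
clock: 10.65
tool_pos: [0.6145, 0.1743, 0.189]
ee_rot: [0.73, 0.683, -0.001, 0.0]
force: [0.1, -0.1, 0.5]
finger_gap: 0.0855
grasp_force: 0.0
```

Run:
```python
from h import *
go(ROD,[-.108,0,.19])
snap('w6',90,240,170,370)
```

```text
clk 10.65 tcp local [-0.1071 -0.0033  0.189 ] shift [ 3.3 -1.  -1. ] roll -0.004 tilt [-0.002 -0.003 -1.   ] F [ 0.1 -0.1  0.5] gap 0.0855 0.0
```

View pics/w6.png

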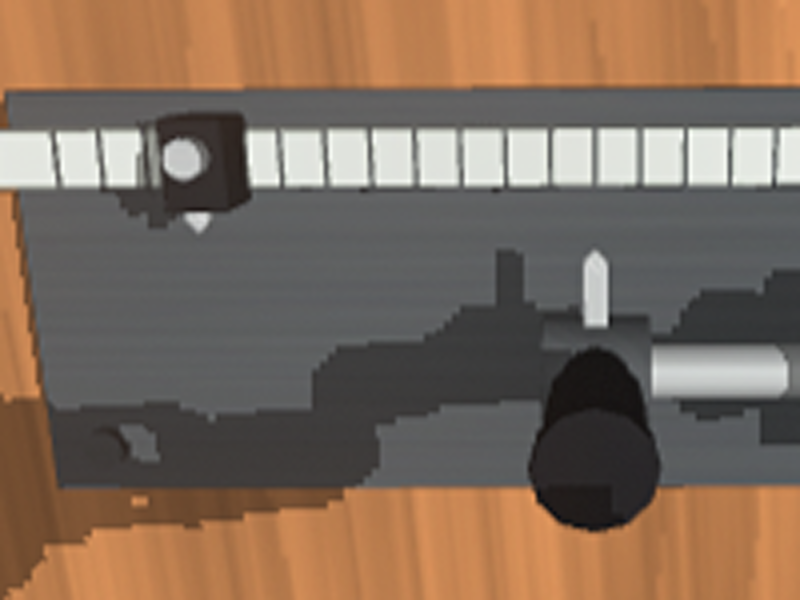

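Rod pointer tip (596,250), clip mark tip (198,233), knob top centre (595,470), plate corners (7,92) and (60,488).

Run:
```python
from h import *
c=json.load(open('w6.json'))
P=lambda a,z: at(c,170+a[0]/4-.4,90+a[1]/4-.4,z)
# near corners + a point on the +y edge (x free): use yaw from edge
W=[P((7,92),.008),P((60,488),.008),P((795,88),.008)]
e=W[2]-W[0]; yaw=np.arctan2(e[1],e[0]); A=R.from_euler('z',yaw)
o=np.mean([W[0]-A.apply([-.25,.06,0]),W[1]-A.apply([-.25,-.04,0])],0); p=[o[0],o[1],yaw]
print(np.round(p,4),(A.inv().apply(W[1]-W[0])*1e3).round(1))
for q in (p,ROD):
  for n,a,z in (('ptr',(596,250),.045),('mark',(198,233),.045),('knob',(595,470),.112)): print(n,(loc(q,P(a,z))*1e3).round(1))
k=loc(p,P((595,470),.112)); go(p,[k[0],k[1],.084])
```

```text
[ 0.7251  0.1703 -0.0609] [ -0.2 -99.3   0. ]
ptr [-110.7   27.4   45. ]
mark [-196.3   31.5   45. ]
knob [-1.108e+02  1.000e-01  1.120e+02]
ptr [-107.2   26.9   45. ]
mark [-192.8   30.9   45. ]
knob [-107.3   -0.5  112. ]
clk 10.7 tcp local [-0.1104 -0.0027  0.1893] shift [  3.   -0.3 105.3] roll -0.0053 tilt [-0.001 -0.002 -1.   ] F [-0.2 -0.6  0.4] gap 0.0853 0.0
```

Emit:
play_rows:
  hand: [0, 0, 0, 0, 0, 80, 160, 255, 255, 255, 255, 255]
  travel:
    - [2, 0, 40]
    - [3, 0, 80]
    - [3, 0, 100]
    - [3, 0, 105]
    - [3, 0, 105]
    - [3, 0, 105]
    - [3, 0, 105]
    - [3, 0, 105]
    - [3, 0, 105]
    - [3, 0, 105]
    - [3, 0, 105]
    - [3, 0, 105]
  roll: [-0.005, -0.005, -0.005, -0.005, -0.005, -0.005, -0.005, -0.005, -0.005, -0.005, -0.005, -0.005]
  grip_force: 50

```text
clock: 11.9
tool_pos: [0.6141, 0.181, 0.0859]
ee_rot: [0.727, 0.687, -0.0, -0.0]
force: [-2.0, 0.0, 5.3]
finger_gap: 0.0208
grasp_force: 48.5
```

Emit:
play_rows:
  hand: [255, 255, 255]
  travel:
    - [0, 0, 0]
    - [0, 0, 0]
    - [0, 0, 0]
  roll: [0, 0, 0]

```text
clock: 12.2
tool_pos: [0.614, 0.181, 0.0859]
ee_rot: [0.727, 0.687, -0.0, -0.0]
force: [-1.8, -1.1, 5.1]
finger_gap: 0.0206
grasp_force: 48.5
```

```bash
sed -i 's/ROD=.*/ROD=[0.7251,0.1703,-0.0609]/' h.py; python3 -c "
from h import *
go(ROD,[-.1963,0,.084])"
```

```text
clk 12.2 tcp local [-0.1115  0.004   0.0859] shift [ -3.6 -84.8   1.9] roll 0.004 tilt [-0.001 -0.    -1.   ] F [-1.8 -1.1  5.1] gap 0.0206 48.52078579008776
```

Emit:
play_rows:
  hand: [255, 255, 255, 255, 255, 255, 255, 255, 255, 255, 255, 255]
  travel:
    - [0, -2, 0]
    - [0, -5, 0]
    - [0, -9, 0]
    - [0, -13, 0]
    - [0, -17, 0]
    - [0, -21, 0]
    - [0, -25, 0]
    - [0, -29, 0]
    - [0, -33, 0]
    - [0, -37, 0]
    - [0, -41, 0]
    - [0, -45, 0]
  roll: [0, 0, 0, 0, 0, 0, 0, 0, 0, 0, 0, 0]

```text
clock: 13.4
tool_pos: [0.5728, 0.1836, 0.0859]
ee_rot: [0.727, 0.686, 0.003, 0.002]
force: [6.9, -1.1, 1.2]
finger_gap: 0.0208
grasp_force: 48.8
```

Emit:
play_rows:
  hand: [255, 255, 255, 255, 255, 255, 255, 255, 255, 255, 255, 255]
  travel:
    - [0, -4, 0]
    - [0, -8, 0]
    - [0, -12, 0]
    - [0, -16, 0]
    - [0, -20, 0]
    - [0, -24, 0]
    - [0, -28, 0]
    - [0, -32, 0]
    - [0, -36, 0]
    - [0, -40, 0]
    - [0, -42, 0]
    - [0, -42, 0]
  roll: [0, 0, 0, 0, 0, 0, 0, 0, 0, 0, 0, 0]

```text
clock: 14.6
tool_pos: [0.5319, 0.1862, 0.0859]
ee_rot: [0.727, 0.686, 0.004, 0.002]
force: [8.7, -0.8, -0.3]
finger_gap: 0.0209
grasp_force: 48.8
```

Run:
```python
from h import *
go(ROD,[-.1971,0,.084])
snap('w7',90,240,220,420)
```

```text
clk 14.6 tcp local [-0.1938  0.0041  0.0859] shift [-4.1 -3.3  1.9] roll 0.0029 tilt [ 0.008  0.002 -1.   ] F [ 8.7 -0.8 -0.3] gap 0.0209 48.82708181593898
```

View pics/w7.png

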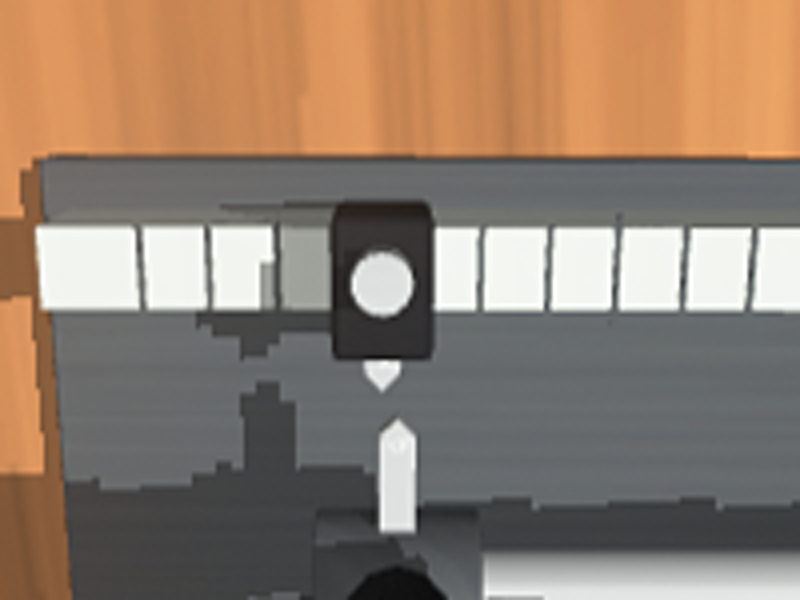

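The pointer (398,420) is 16 crop px from the mark (382,390), about 2.1 mm to go.

Emit:
play_rows:
  hand: [255, 255, 255, 255, 255]
  travel:
    - [0, -1, 0]
    - [0, -2.2, 0]
    - [0, -2.2, 0]
    - [0, -2.2, 0]
    - [0, -2.2, 0]
  roll: [0, 0, 0, 0, 0]

```text
clock: 15.15
tool_pos: [0.5301, 0.1863, 0.0859]
ee_rot: [0.727, 0.686, 0.004, 0.002]
force: [9.4, -1.4, -0.8]
finger_gap: 0.0208
grasp_force: 48.8
```

Run:
```python
from h import *
go(ROD,[-.1971,0,.084])
snap('w8',90,240,220,420)
for n in('w7','w8'): tips(n,340,440,[(364,386),(424,440)])
c=json.load(open('w8.json')); i=cv2.imread('pics/w8.png',0)
```

```text
clk 15.15 tcp local [-0.1956  0.0041  0.0859] shift [-4.1 -1.5  1.9] roll 0.0027 tilt [ 0.008  0.003 -1.   ] F [ 9.4 -1.4 -0.8] gap 0.0208 48.82138704594581
364 386 382.2
424 440 397.3
364 386 394.9
424 440 397.0
```

Emit:
play_rows:
  hand: [255, 255, 255, 255, 255, 255]
  travel:
    - [0, -0.3, 0]
    - [0, -0.3, 0]
    - [0, -0.3, 0]
    - [0, -0.3, 0]
    - [0, -0.3, 0]
    - [0, -0.3, 0]
  roll: [0, 0, 0, 0, 0, 0]

```text
clock: 15.8
tool_pos: [0.53, 0.1863, 0.0859]
ee_rot: [0.727, 0.686, 0.004, 0.002]
force: [10.0, -0.8, -0.8]
finger_gap: 0.0206
grasp_force: 48.8
```

Run:
```python
from h import *
go(ROD,[-.1971,0,.084])
snap('w9',90,240,220,420)
tips('w9',340,440,[(364,386),(424,440)])
```

```text
clk 15.8 tcp local [-0.1957  0.0041  0.0859] shift [-4.1 -1.4  1.9] roll 0.0027 tilt [ 0.008  0.003 -1.   ] F [10.  -0.8 -0.8] gap 0.0206 48.81051484998352
364 386 395.8
424 440 396.6
```

View pics/w9.png

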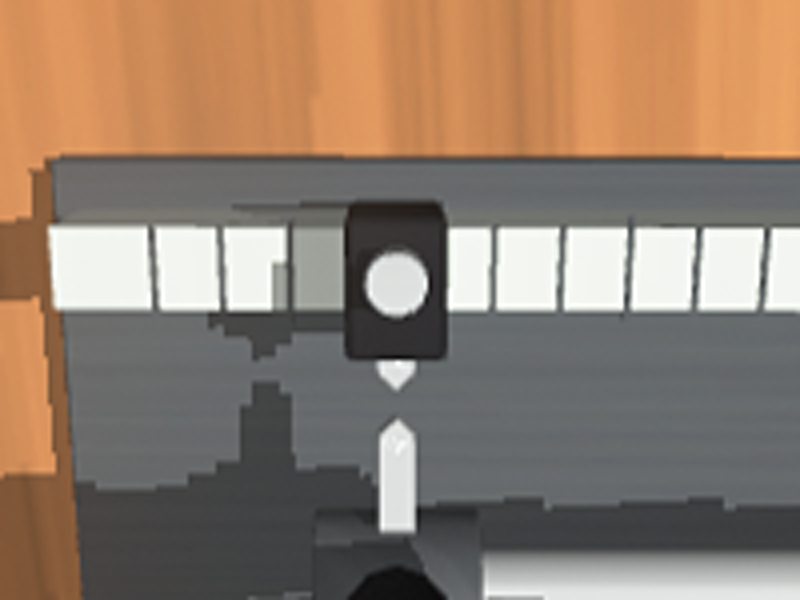

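The tips are opposite each other, (396,388) against (397,420), and the rod is held steadily. Handing in.

```bash
python3 -c "
from plant import ticket
print(ticket.sign_off())"
```

```text
the job is handed in; nothing more can be done
None
```

The spring check is done and handed in at about 16 s: the gauge was drawn to its mark, held over a second and eased fully back in, and the rod is still held on its mark. Both pointers read within about 0.1 mm of their clips in the wrist camera, neither one snapped back, and I commanded no contact with anything else, though I took no closing picture of the other items.

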